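# Mirror the seasoning row

### The arm

A 7-joint arm with a two-finger parallel gripper is mounted at the origin on the work surface; the furniture and walls round the work are solid. World frame = base frame: x ahead of the robot, y to its left, z up, the work surface at z = 0. Lengths are in m, angles in rad, forces in N, time in s.
With the tool pointing down it reaches from about 0.4 to 0.85 m from the base axis. Payload 10.4 kg.
Tool frame: the origin (TCP) lies midway between the tips of the shut fingers; the grasp point (between the pads) lies hold_point_z behind it (hold_point_z is the distance from the TCP to the grasp point, in m); z points along the fingers, y is the line along which they close (so a half turn about z gives the same grasp; the last joint's range is limited). The gripper opens to 87 mm and grips with 3 to 60 N. Pads are 19 mm wide; open, the fingers measure 117 mm over their backs; the gripper's body (75 mm by 190 mm) begins 51 mm behind the grasp point.
Start: joints at [1.199, 0.332, -0.065, 1.46, 0.022, 1.35, -0.088], TCP at [0.214, -0.587, 0.223] pointing down, gripper open.
Joint ranges: [-2.6, 2.6], [-0.5, 2.12], [-1.47, 1.34], [0.16, 2.42], [-1.27, 4.41], [0.06, 2.06], [-2.6, 2.6]. Speed limits (rad/s): [2.22, 2.22, 2.79, 2.79, 3.14, 3.14, 3.14].

### API

Orientations are given as a unit quaternion [x, y, z, w].
In Python, from bench import * gives the robot as it stands. The module is installed in compiled form; this text tells all that it offers.
- The arm moves only by the tool drive_tool, never from a script. Its argument "increments" is a list of rows, each a list of 6 numbers: the shift along the tool's x, y, z scaled (see below), then the turn, a rotation vector about the tool's x, y, z scaled (see below). In form: [[dx, dy, dz, rx, ry, rz], ...]. A call has exactly 5 rows; each row is the pose to reach, as a shift and turn from the pose commanded when the call began, along the tool's axes at that moment; what a row does not reach only later rows make up. The controller multiplies each number of a shift by 300 mm and each number of a turn by pi/4 rad. A row lasts 1/12 s, in which the tool goes at most 41.7 mm and 7.16 degrees, less where a joint would pass 70% of its speed; a pose out of reach is approached as far as the arm can. A call with a number of a shift or a turn outside -1 to 1 is refused whole. A call with a gripper value outside its range is refused whole. "claw" is the closure, from 0 (fully open) to 1 (shut), set as the call begins (left out, the last holds). The fingers move at their own pace and stop on an object; "force" is the grip in N (left out, the last holds). Time passes only in rows, so rows that repeat a pose let the fingers close, or fill a call up. It gives the time, the measured TCP pose, the force, the opening and the grip force at its end, in the units of the state.
- read_state(): the state, without advancing time (a new reading comes with each control period).
- camera(name): name is "side" or "top" or "wrist"; returns the picture (480x640x3 uint8, blue, green, red); there is no depth.
- get_calibration(name): a dict with "K" (3x3 intrinsics, pixels), "position" and "rotation" of the camera in the world. Camera axes: x right, y down, z forward; pixel columns grow to the right and rows downward; lengths in m; the calibration is good to about 2 mm. A picture is of the moment at which its call begins: read the wrist's pose just before it. get_calibration takes no time and is no camera call; for the wrist camera it gives the pose at the moment of the call.
- close_job(): hands the job in; it is judged then, once.
The state is a dict: "time": time; "joint_positions": joint angles; "joint_vel": joint speeds; "joint_torque": joint torques, N m; "ee_pos": TCP position; "eef_rot": TCP orientation; "ft_force": force on the tool from outside, world axes, zero at the start; "torque": the same for the moment, N m; "width": finger opening in m; "grip_force": force on a finger pad.
Only numpy, scipy, OpenCV 4.12 (cv2) and the standard library are available. Lean on these libraries where they do the work, as an engineer would, in place of code of your own. Each camera call takes 0.05 s, during which the arm holds its last target. There are 200 camera calls.

### The job

The cook works from the far side of the table, so the row of four seasonings in the wooden rack has to stand in the blue rack in reverse order. Move them one at a time: take them from the wooden rack from its left end to its right end (left and right as you look out from the robot), and fill the blue rack from its right end to its left end, each upright in the middle of its own place. Tip nothing over, and leave the pepper shaker and the garlic where they are.

Things in the scene. Friction and masses are not known exactly. Their poses are not given: they have to be found in the camera images.
- green_jar_center (a point): Spice jar with a green cap, clear body with a pale label, round, 46 mm across (cap 45 mm) and 106 mm tall. Point: its middle, 53 mm above its underside; z is its upright axis. Loose, up to 0.5 kg; starts in one of the wooden rack's places, within about 5 mm of the middle.
- dark_jar_center (a point): Spice jar with a dark brown cap and brown label, round, 44 mm across and 96 mm tall. Point: its middle, 48 mm above its underside; z is its upright axis. Loose, up to 0.5 kg; starts in one of the wooden rack's places, within about 5 mm of the middle.
- red_jar_center (a point): Wider jar with a red cap and red-and-green body, round, 59 mm across and 86 mm tall. Point: its middle, 43 mm above its underside; z is its upright axis. Loose, up to 0.5 kg; starts in one of the wooden rack's places, within about 5 mm of the middle.
- gold_tin_center (a point): Tin with a gold-coloured top and a red and white body, round, 57 mm across and 72 mm tall. Point: its middle, 36 mm above its underside; z is its upright axis. Loose, up to 0.5 kg; starts in one of the wooden rack's places, within about 5 mm of the middle.
- wooden_rack: Fixed shallow rack, pale wood with dark brown round pads, 84 mm deep (x), 328 mm long (y). Origin: centre of its underside, on the table. Four places in a row, centres at x = 0, y = 0.120, 0.040, -0.040, -0.120 m, each 76 mm square; floor 6 mm over the table, rim 18 mm, ribs between places 13 mm. +y is its left end seen from the robot (turned at most 0.2 rad). Holds the seasonings at the start.
- blue_rack: Fixed shallow rack, blue with black round pads, 84 mm deep (x), 328 mm long (y). Origin: centre of its underside, on the table. Four places in a row, centres at x = 0, y = 0.120, 0.040, -0.040, -0.120 m, each 76 mm square; floor 6 mm over the table, rim 18 mm, ribs between places 13 mm. +y is its left end seen from the robot (turned at most 0.2 rad). Empty at the start.
- shaker_center (a point): Clear pepper shaker with a dark flip lid, 70 mm across and 110 mm tall, standing loose behind the racks. Point: its middle, 50 mm up. A bystander, not to be disturbed.
- garlic_center (a point): Whole garlic bulb, about 60 mm across and 58 mm tall, lying loose behind the racks. Point: its middle, 29 mm up. A bystander, not to be disturbed.
Things that resemble listed ones, but are neither listed nor needed, are in the scene too. Leave any turquoise look-alike of the part that bears gold_tin_center alone.

How it is judged:
On the way, in this order (a step that is already met when the one before it is completed fails the run):
1. the first place from the right of the blue rack has been filled, with the wooden rack emptied no further than its first place from the left (((x of green_jar_center in the frame of blue_rack between -0.016 and 0.016 m and y of green_jar_center in the frame of blue_rack between -0.136 and -0.104 m and z of green_jar_center in the frame of blue_rack between 0.054 and 0.064 m) or (x of dark_jar_center in the frame of blue_rack between -0.016 and 0.016 m and y of dark_jar_center in the frame of blue_rack between -0.136 and -0.104 m and z of dark_jar_center in the frame of blue_rack between 0.049 and 0.059 m) or (x of red_jar_center in the frame of blue_rack between -0.016 and 0.016 m and y of red_jar_center in the frame of blue_rack between -0.136 and -0.104 m and z of red_jar_center in the frame of blue_rack between 0.044 and 0.054 m) or (x of gold_tin_center in the frame of blue_rack between -0.016 and 0.016 m and y of gold_tin_center in the frame of blue_rack between -0.136 and -0.104 m and z of gold_tin_center in the frame of blue_rack between 0.037 and 0.047 m)) and (y of green_jar_center in the frame of wooden_rack between 0.016 and 0.064 m or y of dark_jar_center in the frame of wooden_rack between 0.016 and 0.064 m or y of red_jar_center in the frame of wooden_rack between 0.016 and 0.064 m or y of gold_tin_center in the frame of wooden_rack between 0.016 and 0.064 m) and (y of green_jar_center in the frame of wooden_rack between -0.064 and -0.016 m or y of dark_jar_center in the frame of wooden_rack between -0.064 and -0.016 m or y of red_jar_center in the frame of wooden_rack between -0.064 and -0.016 m or y of gold_tin_center in the frame of wooden_rack between -0.064 and -0.016 m) and (y of green_jar_center in the frame of wooden_rack between -0.144 and -0.096 m or y of dark_jar_center in the frame of wooden_rack between -0.144 and -0.096 m or y of red_jar_center in the frame of wooden_rack between -0.144 and -0.096 m or y of gold_tin_center in the frame of wooden_rack between -0.144 and -0.096 m)), for 0.2 s.
2. the second place from the right of the blue rack has been filled, with the wooden rack emptied no further than its second place from the left (((x of green_jar_center in the frame of blue_rack between -0.016 and 0.016 m and y of green_jar_center in the frame of blue_rack between -0.056 and -0.024 m and z of green_jar_center in the frame of blue_rack between 0.054 and 0.064 m) or (x of dark_jar_center in the frame of blue_rack between -0.016 and 0.016 m and y of dark_jar_center in the frame of blue_rack between -0.056 and -0.024 m and z of dark_jar_center in the frame of blue_rack between 0.049 and 0.059 m) or (x of red_jar_center in the frame of blue_rack between -0.016 and 0.016 m and y of red_jar_center in the frame of blue_rack between -0.056 and -0.024 m and z of red_jar_center in the frame of blue_rack between 0.044 and 0.054 m) or (x of gold_tin_center in the frame of blue_rack between -0.016 and 0.016 m and y of gold_tin_center in the frame of blue_rack between -0.056 and -0.024 m and z of gold_tin_center in the frame of blue_rack between 0.037 and 0.047 m)) and (y of green_jar_center in the frame of wooden_rack between -0.064 and -0.016 m or y of dark_jar_center in the frame of wooden_rack between -0.064 and -0.016 m or y of red_jar_center in the frame of wooden_rack between -0.064 and -0.016 m or y of gold_tin_center in the frame of wooden_rack between -0.064 and -0.016 m) and (y of green_jar_center in the frame of wooden_rack between -0.144 and -0.096 m or y of dark_jar_center in the frame of wooden_rack between -0.144 and -0.096 m or y of red_jar_center in the frame of wooden_rack between -0.144 and -0.096 m or y of gold_tin_center in the frame of wooden_rack between -0.144 and -0.096 m)), for 0.2 s.
3. the third place from the right of the blue rack has been filled, with the wooden rack emptied no further than its third place from the left (((x of green_jar_center in the frame of blue_rack between -0.016 and 0.016 m and y of green_jar_center in the frame of blue_rack between 0.024 and 0.056 m and z of green_jar_center in the frame of blue_rack between 0.054 and 0.064 m) or (x of dark_jar_center in the frame of blue_rack between -0.016 and 0.016 m and y of dark_jar_center in the frame of blue_rack between 0.024 and 0.056 m and z of dark_jar_center in the frame of blue_rack between 0.049 and 0.059 m) or (x of red_jar_center in the frame of blue_rack between -0.016 and 0.016 m and y of red_jar_center in the frame of blue_rack between 0.024 and 0.056 m and z of red_jar_center in the frame of blue_rack between 0.044 and 0.054 m) or (x of gold_tin_center in the frame of blue_rack between -0.016 and 0.016 m and y of gold_tin_center in the frame of blue_rack between 0.024 and 0.056 m and z of gold_tin_center in the frame of blue_rack between 0.037 and 0.047 m)) and (y of green_jar_center in the frame of wooden_rack between -0.144 and -0.096 m or y of dark_jar_center in the frame of wooden_rack between -0.144 and -0.096 m or y of red_jar_center in the frame of wooden_rack between -0.144 and -0.096 m or y of gold_tin_center in the frame of wooden_rack between -0.144 and -0.096 m)), for 0.2 s.
4. the fourth place from the right of the blue rack has been filled (((x of green_jar_center in the frame of blue_rack between -0.016 and 0.016 m and y of green_jar_center in the frame of blue_rack between 0.104 and 0.136 m and z of green_jar_center in the frame of blue_rack between 0.054 and 0.064 m) or (x of dark_jar_center in the frame of blue_rack between -0.016 and 0.016 m and y of dark_jar_center in the frame of blue_rack between 0.104 and 0.136 m and z of dark_jar_center in the frame of blue_rack between 0.049 and 0.059 m) or (x of red_jar_center in the frame of blue_rack between -0.016 and 0.016 m and y of red_jar_center in the frame of blue_rack between 0.104 and 0.136 m and z of red_jar_center in the frame of blue_rack between 0.044 and 0.054 m) or (x of gold_tin_center in the frame of blue_rack between -0.016 and 0.016 m and y of gold_tin_center in the frame of blue_rack between 0.104 and 0.136 m and z of gold_tin_center in the frame of blue_rack between 0.037 and 0.047 m))), for 0.2 s.
At the end, for the whole second after the job is handed in: Every place of the blue rack holds one of the four seasonings, standing on the rack's floor (within 5 mm), upright (within 0.12 rad) and within 16 mm of the middle of the place along each of the rack's axes; all released and at rest (((x of green_jar_center in the frame of blue_rack between -0.016 and 0.016 m and y of green_jar_center in the frame of blue_rack between 0.104 and 0.136 m and z of green_jar_center in the frame of blue_rack between 0.054 and 0.064 m and angle between green_jar_center's own z axis and vertical below 0.12 rad) or (x of dark_jar_center in the frame of blue_rack between -0.016 and 0.016 m and y of dark_jar_center in the frame of blue_rack between 0.104 and 0.136 m and z of dark_jar_center in the frame of blue_rack between 0.049 and 0.059 m and angle between dark_jar_center's own z axis and vertical below 0.12 rad) or (x of red_jar_center in the frame of blue_rack between -0.016 and 0.016 m and y of red_jar_center in the frame of blue_rack between 0.104 and 0.136 m and z of red_jar_center in the frame of blue_rack between 0.044 and 0.054 m and angle between red_jar_center's own z axis and vertical below 0.12 rad) or (x of gold_tin_center in the frame of blue_rack between -0.016 and 0.016 m and y of gold_tin_center in the frame of blue_rack between 0.104 and 0.136 m and z of gold_tin_center in the frame of blue_rack between 0.037 and 0.047 m and angle between gold_tin_center's own z axis and vertical below 0.12 rad)) and ((x of green_jar_center in the frame of blue_rack between -0.016 and 0.016 m and y of green_jar_center in the frame of blue_rack between 0.024 and 0.056 m and z of green_jar_center in the frame of blue_rack between 0.054 and 0.064 m and angle between green_jar_center's own z axis and vertical below 0.12 rad) or (x of dark_jar_center in the frame of blue_rack between -0.016 and 0.016 m and y of dark_jar_center in the frame of blue_rack between 0.024 and 0.056 m and z of dark_jar_center in the frame of blue_rack between 0.049 and 0.059 m and angle between dark_jar_center's own z axis and vertical below 0.12 rad) or (x of red_jar_center in the frame of blue_rack between -0.016 and 0.016 m and y of red_jar_center in the frame of blue_rack between 0.024 and 0.056 m and z of red_jar_center in the frame of blue_rack between 0.044 and 0.054 m and angle between red_jar_center's own z axis and vertical below 0.12 rad) or (x of gold_tin_center in the frame of blue_rack between -0.016 and 0.016 m and y of gold_tin_center in the frame of blue_rack between 0.024 and 0.056 m and z of gold_tin_center in the frame of blue_rack between 0.037 and 0.047 m and angle between gold_tin_center's own z axis and vertical below 0.12 rad)) and ((x of green_jar_center in the frame of blue_rack between -0.016 and 0.016 m and y of green_jar_center in the frame of blue_rack between -0.056 and -0.024 m and z of green_jar_center in the frame of blue_rack between 0.054 and 0.064 m and angle between green_jar_center's own z axis and vertical below 0.12 rad) or (x of dark_jar_center in the frame of blue_rack between -0.016 and 0.016 m and y of dark_jar_center in the frame of blue_rack between -0.056 and -0.024 m and z of dark_jar_center in the frame of blue_rack between 0.049 and 0.059 m and angle between dark_jar_center's own z axis and vertical below 0.12 rad) or (x of red_jar_center in the frame of blue_rack between -0.016 and 0.016 m and y of red_jar_center in the frame of blue_rack between -0.056 and -0.024 m and z of red_jar_center in the frame of blue_rack between 0.044 and 0.054 m and angle between red_jar_center's own z axis and vertical below 0.12 rad) or (x of gold_tin_center in the frame of blue_rack between -0.016 and 0.016 m and y of gold_tin_center in the frame of blue_rack between -0.056 and -0.024 m and z of gold_tin_center in the frame of blue_rack between 0.037 and 0.047 m and angle between gold_tin_center's own z axis and vertical below 0.12 rad)) and ((x of green_jar_center in the frame of blue_rack between -0.016 and 0.016 m and y of green_jar_center in the frame of blue_rack between -0.136 and -0.104 m and z of green_jar_center in the frame of blue_rack between 0.054 and 0.064 m and angle between green_jar_center's own z axis and vertical below 0.12 rad) or (x of dark_jar_center in the frame of blue_rack between -0.016 and 0.016 m and y of dark_jar_center in the frame of blue_rack between -0.136 and -0.104 m and z of dark_jar_center in the frame of blue_rack between 0.049 and 0.059 m and angle between dark_jar_center's own z axis and vertical below 0.12 rad) or (x of red_jar_center in the frame of blue_rack between -0.016 and 0.016 m and y of red_jar_center in the frame of blue_rack between -0.136 and -0.104 m and z of red_jar_center in the frame of blue_rack between 0.044 and 0.054 m and angle between red_jar_center's own z axis and vertical below 0.12 rad) or (x of gold_tin_center in the frame of blue_rack between -0.016 and 0.016 m and y of gold_tin_center in the frame of blue_rack between -0.136 and -0.104 m and z of gold_tin_center in the frame of blue_rack between 0.037 and 0.047 m and angle between gold_tin_center's own z axis and vertical below 0.12 rad)) and linear speed of each of green_jar, dark_jar, red_jar, gold_tin below 0.02 m/s and contact force between each of green_jar, dark_jar, red_jar, gold_tin and the fingers below 0.2 N); the robot touches nothing.
It fails at once if a seasoning is tipped over (more than 0.6 rad) (angle between any of green_jar_center, dark_jar_center, red_jar_center, gold_tin_center's own z axis and vertical above 0.6 rad).
It fails at once if the pepper shaker or the garlic is moved by more than 30 mm (distance of any of shaker_center, garlic_center from where it was at the start of the episode above 0.03 m).
It also fails if it takes over 104 s, if anything falls off the work surface, if the arm or the gripper's body presses on something with over 40 N, if the wrist force passes 120 N, or if a joint passes its speed limit or range.

## Working session

There is one attempt and no reset: what is moved stays moved. The work goes in short steps, Python scripts to look and compute and a tool call to move; the robot and the scene stay as the last step left them, time stands still between calls to the robot, and variables do not carry over. Pictures are saved under pics/ and viewed, at most 14 in all, crops included, and the job is handed in when it is done.

Besides the shell and the picture viewer there is one more tool, called after "Request:" as name(argument=value, ...) on one line, values as JSON. drive_tool: Moves the arm, as the interface text tells. Its arguments: {"type":"object","properties":{"increments":{"type":"array","items":{"type":"array","items":{"type":"number"}}},"claw":{"type":"number"},"force":{"type":"number"}},"required":["increments"]}

```bash
mkdir -p pics; python3 - <<'E'
from bench import *
import cv2,numpy as np
np.set_printoptions(precision=4,suppress=True)
s=read_state();print({k:(np.round(v,4) if not isinstance(v,str) else v) for k,v in s.items()})
for n in("top","side"):
    c=get_calibration(n);print(n,c)
    cv2.imwrite(f"pics/{n}0.png",camera(n))
try: print(hold_point_z)
except Exception as e: print(e)
import bench;print([x for x in dir(bench) if x[0]!='_'])
E
```

```text
{'time': np.float64(0.0), 'joint_positions': array([ 1.1994,  0.3328, -0.0647,  1.4609,  0.0216,  1.3499, -0.0885]), 'joint_vel': array([-0.0003, -0.0002, -0.0011, -0.0005, -0.0005,  0.0001, -0.0003]), 'joint_torque': array([  0.0013, -62.3252,   0.0255, -38.9885,  -0.0612,   0.0399,
         0.0001]), 'ee_pos': array([ 0.2135, -0.587 ,  0.2218]), 'eef_rot': array([ 0.9848,  0.1735, -0.0001, -0.0007]), 'ft_force': array([ 0.7709, -0.2575, -0.4409]), 'torque': array([ 0.0167, -0.0738,  0.0059]), 'grip_force': np.float64(0.0), 'width': np.float64(0.0868)}
top {'K': array([[565.5449,   0.    , 326.3711],
       [  0.    , 565.5449, 242.6729],
       [  0.    ,   0.    ,   1.    ]]), 'position': array([ 0.4444, -0.0315,  1.3817]), 'rotation': array([-0.7055,  0.7075, -0.0286,  0.0309])}
side {'K': array([[459.7938,   0.    , 323.3102],
       [  0.    , 459.7938, 242.7477],
       [  0.    ,   0.    ,   1.    ]]), 'position': array([ 1.2286, -0.1113,  0.8411]), 'rotation': array([ 0.7089,  0.6076, -0.2407, -0.265 ])}
0.0187
['PlanningError', 'camera', 'close_job', 'get_calibration', 'hold_point_z', 'read_state']
```

View pics/top0.png

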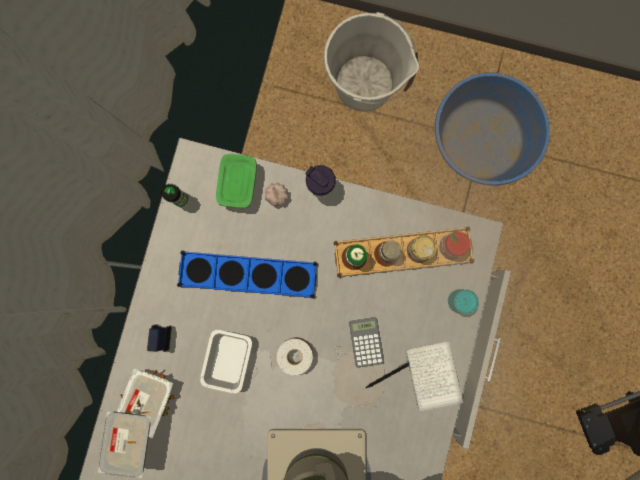

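View pics/side0.png

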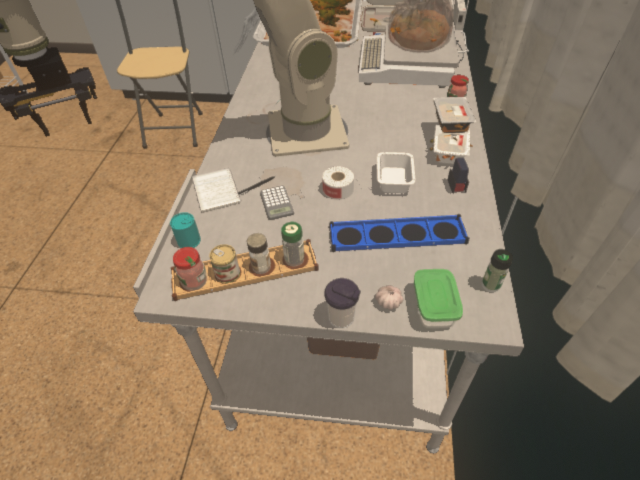

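The top view shows the wooden rack on the right, with green (356,257), dark (390,252), gold (424,249) and red (457,244) from left to right. The blue rack is empty, with pads running from (198,270) to (298,279). The shaker and garlic stand well behind both racks. Next I'll measure positions.

```bash
cat > h.py <<'E'
from bench import *
import cv2,numpy as np
from scipy.spatial.transform import Rotation as R
np.set_printoptions(precision=4,suppress=True)
def ray(c,uv,z):
    d=R.from_quat(c["rotation"]).apply(np.linalg.inv(c["K"])@[uv[0],uv[1],1.]) if np.shape(c["rotation"])==(4,) else c["rotation"]@np.linalg.inv(c["K"])@[uv[0],uv[1],1.]
    p=np.array(c["position"]);return p+d*(z-p[2])/d[2]
def blobs(m,a=40):
    n,l,s,ce=cv2.connectedComponentsWithStats(m.astype(np.uint8));return [(s[i],ce[i],l==i) for i in range(1,n) if s[i][4]>a]
def rect(m,c,z):
    cn=max(cv2.findContours(m.astype(np.uint8),cv2.RETR_EXTERNAL,cv2.CHAIN_APPROX_NONE)[0],key=cv2.contourArea)
    w=np.array([ray(c,p[0],z)[:2] for p in cn],np.float32)
    return cv2.boxPoints(cv2.minAreaRect(w*1000))/1000
E
python3 - <<'E'
from h import *
for n in("top",):
    im=cv2.imread(f"pics/{n}0.png");c=get_calibration(n)
    h,s,v=[x.astype(int) for x in cv2.split(cv2.cvtColor(im,cv2.COLOR_BGR2HSV))]
    roi=np.zeros(h.shape,bool);roi[235:310,170:328]=1
    b=(h>100)&(h<125)&(s>130)&(v>60)&roi
    m=cv2.morphologyEx(b.astype(np.uint8),cv2.MORPH_CLOSE,np.ones((5,5)))
    print("blue",rect(m,c,.018))
    dark=(v<50)&roi
    for st,ce,l in blobs(dark,150): print("pad",st,ce,ray(c,ce,.006))
    roi[:]=0;roi[220:285,325:485]=1
    o=(h>8)&(h<25)&(s>110)&roi
    m=cv2.morphologyEx(o.astype(np.uint8),cv2.MORPH_CLOSE,np.ones((5,5)))
    print("wood",rect(m,c,.018))
    cv2.imwrite("pics/crop.png",cv2.resize(im[220:300,325:485],None,fx=5,fy=5,interpolation=cv2.INTER_CUBIC))
    cv2.imwrite("pics/cropb.png",cv2.resize(im[240:310,170:330],None,fx=5,fy=5,interpolation=cv2.INTER_CUBIC))
E
```

```text
blue [[ 0.4285  0.0044]
 [ 0.5112 -0.0027]
 [ 0.5392  0.3245]
 [ 0.4565  0.3316]]
pad [187 259  24  23 432] [198.2963 269.9144] [0.4948 0.2848 0.006 ]
pad [220 262  23  23 428] [230.965  272.8178] [0.4875 0.2052 0.006 ]
pad [253 264  23  24 430] [263.7628 275.486 ] [0.4808 0.1253 0.006 ]
pad [285 267  24  24 432] [296.537  278.3102] [0.4738 0.0456 0.006 ]
wood [[ 0.478  -0.0525]
 [ 0.513  -0.3804]
 [ 0.5964 -0.3715]
 [ 0.5615 -0.0436]]
```

View pics/crop.png

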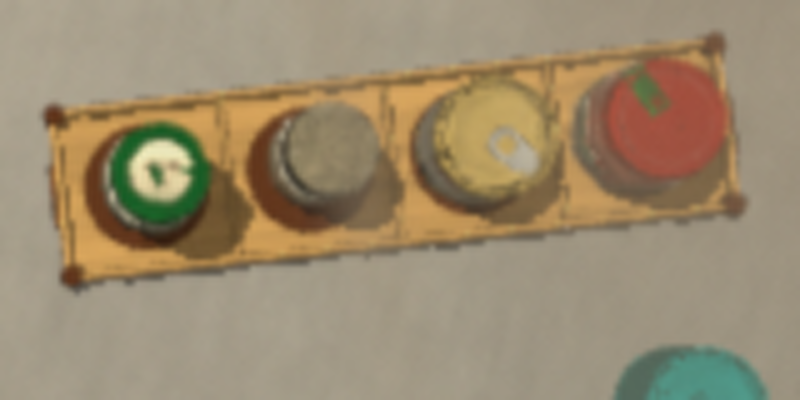

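```bash
python3 - <<'E'
from h import *
c=get_calibration("top");W=np.array([.5372,-.2120]);yw=.106
Rw=np.array([[np.cos(yw),-np.sin(yw)],[np.sin(yw),np.cos(yw)]])
for n,(u,v),z in[("green",(160,173),.112),("dark",(333,150),.102),("gold",(497,135),.078),("red",(667,119),.092)]:
    p=ray(c,((u+.5)/5-.5+325,(v+.5)/5-.5+220),z)[:2];print(n,p,"in rack",Rw.T@(p-W))
for y in(.12,.04,-.04,-.12): print(W+Rw@[0,y])
# side check: green cap
im=cv2.imread("pics/side0.png");c=get_calibration("side")
cv2.imwrite("pics/crops.png",cv2.resize(im[210:300,165:325],None,fx=5,fy=5,interpolation=cv2.INTER_CUBIC))
E
```

```text
green [ 0.5253 -0.0953] in rack [0.0005 0.1173]
dark [ 0.5361 -0.1743] in rack [0.0029 0.0376]
gold [ 0.5446 -0.2528] in rack [ 0.003  -0.0414]
red [ 0.5506 -0.3283] in rack [ 0.001  -0.1171]
[ 0.5245 -0.0927]
[ 0.533  -0.1722]
[ 0.5414 -0.2518]
[ 0.5499 -0.3313]
```

View pics/crops.png

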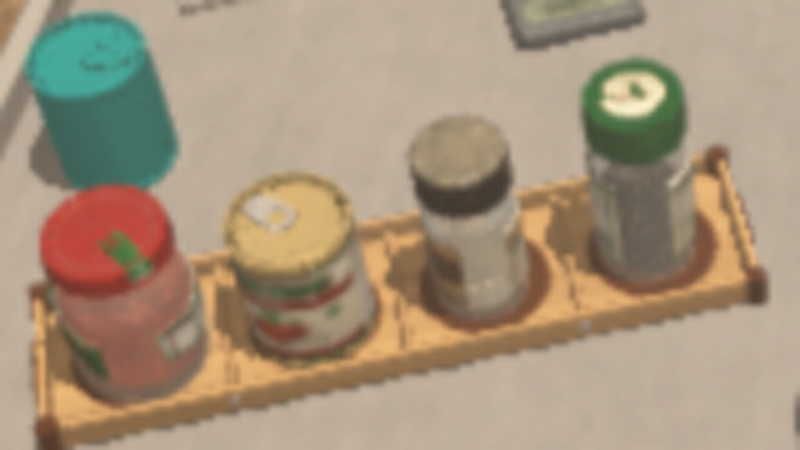

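```bash
cat >> h.py <<'E'
def plan(wps,smax=.19,rmax=.5):
    """wps: (x,y,z,angle of tool y in world); prints rows of calls, chained from measured pose"""
    s=read_state();p=np.array(s["ee_pos"]);q=R.from_quat(s["eef_rot"])
    for x,y,z,a in wps:
        t=np.array([x,y,z]);g=np.array([[np.sin(a)*-1,np.cos(a),0],[np.cos(a),np.sin(a),0],[0,0,-1]]).T
        G=R.from_matrix(g*np.array([1,1,1])) if np.linalg.det(g)>0 else R.from_matrix(g*np.array([-1,1,1]))
        rv=(q.inv()*G).as_rotvec();n=int(max(1,np.ceil(np.linalg.norm(t-p)/smax),np.ceil(np.linalg.norm(rv)/rmax)))
        print("->",x,y,z,a)
        p0=p;q0=q
        for k in range(1,n+1):
            p1=p0+(t-p0)*k/n;q1=q0*R.from_rotvec(rv*k/n)
            print("  ",np.round(np.r_[q.inv().apply(p1-p)/.3,(q.inv()*q1).as_rotvec()/(np.pi/4)],3).tolist())
            p,q=p1,q1
def st():
    s=read_state();T=R.from_quat(s["eef_rot"]).as_matrix()
    print("t",s["time"],"p",np.array(s["ee_pos"]),"yang",round(np.arctan2(T[1,1],T[0,1]),4),"tilt",T[2,:2],"w",s["width"],"g",s["grip_force"],"F",np.array(s["ft_force"]),"q",np.array(s["joint_positions"]))
E
python3 - <<'E'
from h import *
st();plan([(.525,-.095,.22,.106),(.525,-.095,.058,.106)])
E
```

```text
t 0.1 p [ 0.2135 -0.587   0.2218] yang -1.222 tilt [-0.     -0.0013] w 0.08733630375953917 g 0.0 F [ 0.3358 -0.1851  0.2891] q [ 1.1994  0.3328 -0.0647  1.4608  0.0216  1.3499 -0.0885]
-> 0.525 -0.095 0.22 0.106
   [0.384, -0.297, 0.002, -0.0, -0.0, -0.423]
   [0.46, -0.155, 0.002, -0.0, -0.0, -0.423]
   [0.485, 0.003, 0.002, -0.0, -0.0, -0.423]
   [0.458, 0.161, 0.002, -0.0, -0.0, -0.423]
-> 0.525 -0.095 0.058 0.106
   [-0.0, -0.0, 0.54, 0.0, 0.0, 0.0]
```

Request:
drive_tool(increments=[[0.077,-0.06,0,0,0,-0.085],[0.154,-0.12,0,0,0,-0.17],[0.23,-0.18,0,0,0,-0.255],[0.307,-0.24,0,0,0,-0.34],[0.384,-0.297,0,0,0,-0.423]], claw=0, force=20)

```text
time: 0.52
ee_pos: [0.2918, -0.4628, 0.2222]
eef_rot: [0.942, 0.336, -0.0, -0.0]
ft_force: [0.5, -0.0, 0.9]
width: 0.087
grip_force: 0.0
```

Request:
drive_tool(increments=[[0.092,-0.031,0,0,0,-0.085],[0.184,-0.062,0,0,0,-0.17],[0.276,-0.093,0,0,0,-0.255],[0.368,-0.124,0,0,0,-0.34],[0.46,-0.155,0,0,0,-0.423]])

```text
time: 0.93
ee_pos: [0.3698, -0.3399, 0.2223]
eef_rot: [0.874, 0.487, -0.0, -0.0]
ft_force: [1.4, -0.4, 0.3]
width: 0.0872
grip_force: 0.0
```

Request:
drive_tool(increments=[[0.097,0,0,0,0,-0.085],[0.194,0,0,0,0,-0.17],[0.291,0,0,0,0,-0.255],[0.388,0,0,0,0,-0.34],[0.485,0.003,0,0,0,-0.423]])

```text
time: 1.35
ee_pos: [0.4474, -0.2169, 0.2224]
eef_rot: [0.781, 0.624, -0.0, -0.0]
ft_force: [0.8, 0.2, 0.3]
width: 0.0868
grip_force: 0.0
```

Request:
drive_tool(increments=[[0.115,0.04,0,0,0,-0.106],[0.23,0.08,0,0,0,-0.212],[0.344,0.12,0,0,0,-0.318],[0.458,0.161,0,0,0,-0.423],[0.458,0.161,0,0,0,-0.423]])

```text
time: 1.77
ee_pos: [0.5273, -0.0874, 0.2225]
eef_rot: [0.663, 0.749, 0.002, -0.001]
ft_force: [-0.4, 0.9, -0.5]
width: 0.087
grip_force: 0.0
```

```bash
python3 - <<'E'
from h import *
st();plan([(.525,-.095,.058,.106)])
E
```

```text
t 1.7667 p [ 0.5273 -0.0874  0.2225] yang 0.121 tilt [0.0031 0.0017] w 0.08703122250961147 g 0.0 F [-0.4367  0.9335 -0.4649] q [ 0.6328  0.1832 -0.6156  1.6747  0.1054  1.317   0.1197]
-> 0.525 -0.095 0.058 0.106
   [-0.026, -0.012, 0.548, 0.002, -0.004, 0.019]
```

Request:
drive_tool(increments=[[0,0,0,0,0,0],[0,0,0,0,0,0],[0,0,0,0,0,0],[0,0,0,0,0,0],[0,0,0,0,0,0]])

```text
time: 2.18
ee_pos: [0.5245, -0.0962, 0.2226]
eef_rot: [0.669, 0.743, -0.0, 0.0]
ft_force: [-0.8, -0.8, 0.8]
width: 0.087
grip_force: 0.0
```

```bash
python3 - <<'E'
from h import *
st();plan([(.525,-.095,.058,.106)]);cv2.imwrite("pics/w0.png",camera("wrist"))
E
```

```text
t 2.1833 p [ 0.5245 -0.0962  0.2226] yang 0.1049 tilt [-0.0005 -0.0001] w 0.08704948494535295 g 0.0 F [-0.778  -0.7763  0.7638] q [ 0.6404  0.1795 -0.6067  1.6774  0.1059  1.3176  0.1195]
-> 0.525 -0.095 0.058 0.106
   [0.004, 0.002, 0.549, -0.0, 0.001, -0.001]
```

View pics/w0.png

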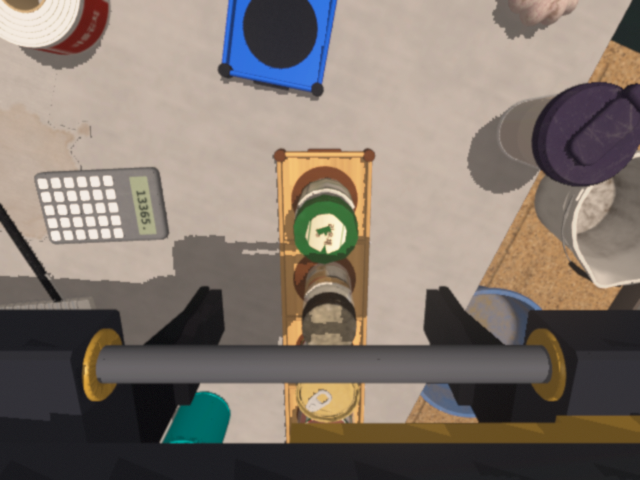

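```bash
python3 - <<'E'
from h import *
c=get_calibration("wrist")
for n,uv,z in[("green",(326,230),.112),("dark",(330,319),.102),("blueR",(281,29),.006),("wl",(280,156),.018),("wr",(369,155),.018)]: print(n,ray(c,uv,z))
E
```

```text
green [ 0.526  -0.0913  0.112 ]
dark [ 0.5369 -0.1636  0.102 ]
blueR [0.4743 0.0468 0.006 ]
wl [ 0.4822 -0.0552  0.018 ]
wr [ 0.5594 -0.0461  0.018 ]
```

Request:
drive_tool(increments=[[0.002,0.001,0.11,0,0,0],[0.004,0.002,0.22,0,0,0],[0.004,0.002,0.33,0,0,0],[0.004,0.002,0.44,0,0,0],[0.004,0.002,0.549,0,0,0]])

```text
time: 2.65
ee_pos: [0.5251, -0.0944, 0.0566]
eef_rot: [0.669, 0.744, 0.0, 0.0]
ft_force: [1.1, -0.7, -0.2]
width: 0.0874
grip_force: 0.0
```

Request:
drive_tool(increments=[[0,0,0,0,0,0],[0,0,0,0,0,0],[0,0,0,0,0,0],[0,0,0,0,0,0],[0,0,0,0,0,0]], claw=1, force=20)

```text
time: 3.07
ee_pos: [0.5267, -0.0942, 0.0599]
eef_rot: [0.668, 0.744, 0.001, 0.002]
ft_force: [0.4, 0.3, 0.4]
width: 0.0612
grip_force: 0.0
```

Request:
drive_tool(increments=[[0,0,0,0,0,0],[0,0,0,0,0,0],[0,0,0,0,0,0],[0,0,0,0,0,0],[0,0,0,0,0,0]])

```text
time: 3.48
ee_pos: [0.5257, -0.0941, 0.0585]
eef_rot: [0.668, 0.744, 0.0, 0.0]
ft_force: [-1.1, -1.0, 7.1]
width: 0.045
grip_force: 20.0
```

```bash
python3 - <<'E'
from h import *
st();plan([(.525,-.0953,.17,.106),(.474,.0456,.17,-.087),(.474,.0456,.062,-.087)])
E
```

```text
t 3.4833 p [ 0.5257 -0.0941  0.0585] yang 0.1068 tilt [-0.0006  0.0007] w 0.04497977959705731 g 19.99823250254849 F [-1.087  -1.0248  7.0931] q [ 0.5937  0.3503 -0.5807  1.8567  0.2264  0.9994  0.0245]
-> 0.525 -0.0953 0.17 0.106
   [-0.004, -0.003, -0.372, 0.001, 0.001, 0.001]
-> 0.474 0.0456 0.17 -0.087
   [0.485, -0.119, 0.0, -0.0, -0.0, 0.246]
-> 0.474 0.0456 0.062 -0.087
   [0.0, -0.0, 0.36, 0.0, 0.0, -0.0]
```

Request:
drive_tool(increments=[[0,0,-0.06,0,0,0],[0,0,-0.15,0,0,0],[0,0,-0.24,0,0,0],[0,0,-0.33,0,0,0],[0,0,-0.37,0,0,0]], force=30)

```text
time: 3.9
ee_pos: [0.5266, -0.0938, 0.1721]
eef_rot: [0.668, 0.744, 0.001, 0.002]
ft_force: [0.2, 0.0, -1.3]
width: 0.0447
grip_force: 30.0
```

Request:
drive_tool(increments=[[0.06,-0.015,0,0,0,0.03],[0.16,-0.039,0,0,0,0.08],[0.28,-0.069,0,0,0,0.14],[0.4,-0.098,0,0,0,0.2],[0.482,-0.12,0,0,0,0.246]])

```text
time: 4.32
ee_pos: [0.4726, 0.0491, 0.1683]
eef_rot: [0.737, 0.676, -0.0, -0.0]
ft_force: [1.0, 0.3, -0.5]
width: 0.0444
grip_force: 30.0
```

Request:
drive_tool(increments=[[0,0,0,0,0,0],[0,0,0,0,0,0],[0,0,0,0,0,0],[0,0,0,0,0,0],[0,0,0,0,0,0]])

```text
time: 4.73
ee_pos: [0.4744, 0.0449, 0.1685]
eef_rot: [0.738, 0.675, -0.0, -0.0]
ft_force: [0.1, 0.4, -1.6]
width: 0.0448
grip_force: 30.0
```

```bash
python3 - <<'E'
from h import *
st();plan([(.474,.0456,.0605,-.087)])
E
```

```text
t 4.7333 p [0.4744 0.0449 0.1685] yang -0.088 tilt [ 0.0001 -0.0005] w 0.04476036173680817 g 29.997467250796035 F [ 0.0955  0.3604 -1.5863] q [ 0.4893  0.0962 -0.7054  1.8807  0.0669  1.1888 -0.3269]
-> 0.474 0.0456 0.0605 -0.087
   [0.002, -0.001, 0.36, -0.001, -0.0, -0.001]
```

Request:
drive_tool(increments=[[0.002,0,0.08,0,0,0],[0.002,0,0.18,0,0,0],[0.002,0,0.28,0,0,0],[0.002,0,0.34,0,0,0],[0.002,0,0.36,0,0,0]])

```text
time: 5.15
ee_pos: [0.4724, 0.0457, 0.0582]
eef_rot: [0.737, 0.675, -0.002, -0.002]
ft_force: [-15.3, -1.8, 41.4]
width: 0.045
grip_force: 30.0
```

Request:
drive_tool(increments=[[0,0,0,0,0,0],[0,0,0,0,0,0],[0,0,0,0,0,0],[0,0,0,0,0,0],[0,0,0,0,0,0]])

```text
time: 5.57
ee_pos: [0.4747, 0.0465, 0.0614]
eef_rot: [0.737, 0.676, 0.0, 0.0]
ft_force: [-0.1, 1.3, -1.1]
width: 0.0445
grip_force: 30.0
```

Request:
drive_tool(increments=[[0,0,0,0,0,0],[0,0,0,0,0,0],[0,0,0,0,0,0],[0,0,0,0,0,0],[0,0,0,0,0,0]], claw=0)

```text
time: 5.98
ee_pos: [0.4743, 0.0467, 0.0609]
eef_rot: [0.737, 0.676, 0.0, 0.0]
ft_force: [1.4, 0.7, -0.2]
width: 0.0704
grip_force: 0.0
```

Request:
drive_tool(increments=[[0,0,0,0,0,0],[0,0,0,0,0,0],[0,0,0,0,0,0],[0,0,0,0,0,0],[0,0,0,0,0,0]])

```text
time: 6.4
ee_pos: [0.4742, 0.0466, 0.0608]
eef_rot: [0.737, 0.676, -0.0, 0.0]
ft_force: [-0.7, -0.0, 0.2]
width: 0.0868
grip_force: 0.0
```

```bash
python3 - <<'E'
from h import *
st();plan([(.474,.0456,.17,-.087),(.536,-.1735,.17,.106),(.536,-.1735,.048,.106)])
E
```

```text
t 6.4 p [0.4742 0.0466 0.0608] yang -0.0863 tilt [-0.0001  0.    ] w 0.08681364762607284 g 0.0 F [-0.7451 -0.0235  0.2441] q [ 0.4422  0.2426 -0.6919  1.9924  0.1871  0.9692 -0.4282]
-> 0.474 0.0456 0.17 -0.087
   [-0.004, -0.0, -0.364, 0.0, 0.0, 0.001]
-> 0.536 -0.1735 0.17 0.106
   [-0.355, 0.135, 0.0, 0.0, 0.0, -0.123]
   [-0.366, 0.1, 0.0, 0.0, 0.0, -0.123]
-> 0.536 -0.1735 0.048 0.106
   [-0.0, 0.0, 0.407, -0.0, -0.0, 0.0]
```

Request:
drive_tool(increments=[[0,0,-0.07,0,0,0],[0,0,-0.14,0,0,0],[0,0,-0.22,0,0,0],[0,0,-0.3,0,0,0],[0,0,-0.364,0,0,0]])

```text
time: 6.82
ee_pos: [0.4744, 0.0468, 0.1718]
eef_rot: [0.737, 0.676, 0.0, 0.0]
ft_force: [0.3, -0.1, -0.2]
width: 0.087
grip_force: 0.0
```

Request:
drive_tool(increments=[[-0.05,0.018,0,0,0,-0.02],[-0.12,0.045,0,0,0,-0.045],[-0.2,0.075,0,0,0,-0.07],[-0.28,0.105,0,0,0,-0.1],[-0.355,0.135,0,0,0,-0.123]])

```text
time: 7.23
ee_pos: [0.5055, -0.0644, 0.1701]
eef_rot: [0.703, 0.711, -0.0, 0.0]
ft_force: [-0.2, 1.0, -0.2]
width: 0.0871
grip_force: 0.0
```

Request:
drive_tool(increments=[[-0.09,0.025,0,0,0,-0.03],[-0.18,0.05,0,0,0,-0.06],[-0.27,0.075,0,0,0,-0.09],[-0.34,0.093,0,0,0,-0.115],[-0.366,0.1,0,0,0,-0.123]])

```text
time: 7.65
ee_pos: [0.5364, -0.1763, 0.1696]
eef_rot: [0.669, 0.743, -0.0, 0.0]
ft_force: [-0.5, -0.4, 0.2]
width: 0.0868
grip_force: 0.0
```

Request:
drive_tool(increments=[[0,0,0,0,0,0],[0,0,0,0,0,0],[0,0,0,0,0,0],[0,0,0,0,0,0],[0,0,0,0,0,0]])

```text
time: 8.07
ee_pos: [0.5365, -0.1712, 0.1703]
eef_rot: [0.668, 0.744, 0.0, 0.0]
ft_force: [-0.1, -0.9, -0.1]
width: 0.0875
grip_force: 0.0
```

```bash
python3 - <<'E'
from h import *
st();plan([(.536,-.1735,.048,.106)]);cv2.imwrite("pics/t1.png",camera("top")[200:320,160:500].repeat(2,0).repeat(2,1))
E
```

```text
t 8.0667 p [ 0.5365 -0.1712  0.1703] yang 0.1085 tilt [-0.0002  0.0003] w 0.08750713386978981 g 0.0 F [-0.0963 -0.9108 -0.1419] q [ 0.7007  0.2813 -0.5558  1.6742  0.1561  1.2302  0.2188]
-> 0.536 -0.1735 0.048 0.106
   [-0.007, -0.003, 0.408, 0.0, 0.0, 0.003]
```

View pics/t1.png

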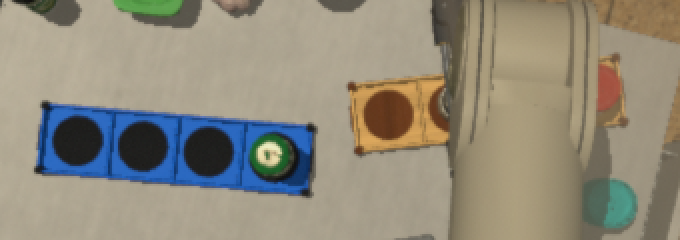

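Green stands upright in the blue rack's right-end place, with its cap at about full-image pixel (295,277). Next is the dark jar.

Request:
drive_tool(increments=[[-0.004,0,0.08,0,0,0],[-0.007,-0.002,0.18,0,0,0.002],[-0.007,-0.002,0.28,0,0,0.002],[-0.007,-0.002,0.36,0,0,0.002],[-0.007,-0.002,0.408,0,0,0.002]])

```text
time: 8.53
ee_pos: [0.5347, -0.1738, 0.045]
eef_rot: [0.669, 0.744, -0.001, -0.001]
ft_force: [-0.9, 0.5, -0.4]
width: 0.087
grip_force: 0.0
```

Request:
drive_tool(increments=[[0,0,0,0,0,0],[0,0,0,0,0,0],[0,0,0,0,0,0],[0,0,0,0,0,0],[0,0,0,0,0,0]], claw=1, force=20)

```text
time: 8.95
ee_pos: [0.537, -0.1748, 0.049]
eef_rot: [0.669, 0.743, 0.0, 0.001]
ft_force: [-0.5, 0.3, 0.2]
width: 0.0617
grip_force: 0.0
```

Request:
drive_tool(increments=[[0,0,0,0,0,0],[0,0,0,0,0,0],[0,0,0,0,0,0],[0,0,0,0,0,0],[0,0,0,0,0,0]])

```text
time: 9.37
ee_pos: [0.5364, -0.1747, 0.048]
eef_rot: [0.669, 0.743, 0.0, 0.0]
ft_force: [-0.6, -0.5, 3.9]
width: 0.0428
grip_force: 20.0
```

```bash
python3 - <<'E'
from h import *
st();plan([(.536,-.173,.2,.106),(.4808,.1253,.2,-.087),(.4808,.1253,.056,-.087)],smax=.17)
E
```

```text
t 9.3667 p [ 0.5364 -0.1747  0.048 ] yang 0.1053 tilt [-0.0004  0.0005] w 0.042830985935515625 g 19.99228685388516 F [-0.6455 -0.4619  3.8829] q [ 0.6718  0.4156 -0.5241  1.7883  0.2426  1.0013  0.158 ]
-> 0.536 -0.173 0.2 0.106
   [0.006, -0.0, -0.507, 0.001, 0.0, -0.001]
-> 0.4808 0.1253 0.2 -0.087
   [0.504, -0.039, -0.0, 0.0, 0.0, 0.123]
   [0.498, -0.087, -0.0, 0.0, 0.0, 0.123]
-> 0.4808 0.1253 0.056 -0.087
   [-0.0, 0.0, 0.48, -0.0, -0.0, 0.0]
```

Request:
drive_tool(increments=[[0,0,-0.07,0,0,0],[0,0,-0.18,0,0,0],[0,0,-0.3,0,0,0],[0,0,-0.42,0,0,0],[0.006,0,-0.507,0,0,0]], force=30)

```text
time: 9.78
ee_pos: [0.5363, -0.173, 0.2027]
eef_rot: [0.669, 0.743, 0.0, 0.001]
ft_force: [0.5, -0.1, -0.7]
width: 0.0424
grip_force: 30.0
```

Request:
drive_tool(increments=[[0.06,-0.005,0,0,0,0.015],[0.16,-0.012,0,0,0,0.04],[0.28,-0.022,0,0,0,0.07],[0.4,-0.031,0,0,0,0.1],[0.504,-0.039,0,0,0,0.123]])

```text
time: 10.2
ee_pos: [0.5075, -0.0214, 0.1995]
eef_rot: [0.704, 0.71, -0.0, -0.0]
ft_force: [0.4, 1.0, -1.1]
width: 0.0425
grip_force: 30.0
```

Request:
drive_tool(increments=[[0.12,-0.021,0,0,0,0.03],[0.24,-0.042,0,0,0,0.06],[0.35,-0.061,0,0,0,0.09],[0.44,-0.077,0,0,0,0.11],[0.498,-0.087,0,0,0,0.123]])

```text
time: 10.62
ee_pos: [0.4797, 0.1289, 0.1997]
eef_rot: [0.737, 0.676, 0.0, -0.0]
ft_force: [0.1, 0.9, -1.6]
width: 0.0424
grip_force: 30.0
```

Request:
drive_tool(increments=[[0,0,0,0,0,0],[0,0,0,0,0,0],[0,0,0,0,0,0],[0,0,0,0,0,0],[0,0,0,0,0,0]])

```text
time: 11.03
ee_pos: [0.4812, 0.1244, 0.1996]
eef_rot: [0.738, 0.675, -0.0, 0.0]
ft_force: [-0.5, -0.5, -1.7]
width: 0.0425
grip_force: 30.0
```

```bash
python3 - <<'E'
from h import *
st();plan([(.4808,.1253,.05,-.087)])
E
```

```text
t 11.0333 p [0.4812 0.1244 0.1996] yang -0.0896 tilt [-0.0003 -0.0002] w 0.0424796184348456 g 29.99079419809277 F [-0.5038 -0.4995 -1.7253] q [ 0.3811  0.1286 -0.7715  1.7898  0.0942  1.261  -0.5046]
-> 0.4808 0.1253 0.05 -0.087
   [0.003, -0.002, 0.499, -0.0, 0.0, -0.003]
```

Descend in two calls, slowing near the floor.

Request:
drive_tool(increments=[[0.003,-0.001,0.09,0,0,0],[0.003,-0.001,0.2,0,0,0],[0.003,-0.001,0.31,0,0,0],[0.003,-0.001,0.4,0,0,0],[0.003,-0.001,0.45,0,0,0]])

```text
time: 11.45
ee_pos: [0.4793, 0.1251, 0.0616]
eef_rot: [0.738, 0.675, -0.002, -0.001]
ft_force: [-1.4, -0.2, -0.9]
width: 0.0427
grip_force: 30.0
```

Request:
drive_tool(increments=[[0,0,0.01,0,0,0],[0,0,0.025,0,0,0],[0,0,0.037,0,0,0],[0,0,0.045,0,0,0],[0,0,0.048,0,0,0]])

```text
time: 11.87
ee_pos: [0.4813, 0.1264, 0.0509]
eef_rot: [0.738, 0.675, 0.0, 0.0]
ft_force: [0.9, -0.5, -2.3]
width: 0.0424
grip_force: 30.0
```

Request:
drive_tool(increments=[[0,0,0,0,0,0],[0,0,0,0,0,0],[0,0,0,0,0,0],[0,0,0,0,0,0],[0,0,0,0,0,0]], claw=0)

```text
time: 12.28
ee_pos: [0.481, 0.1265, 0.0506]
eef_rot: [0.737, 0.675, 0.0, 0.0]
ft_force: [-0.6, -0.5, 0.7]
width: 0.0678
grip_force: 0.0
```

Request:
drive_tool(increments=[[0,0,0,0,0,0],[0,0,0,0,0,0],[0,0,0,0,0,0],[0,0,0,0,0,0],[0,0,0,0,0,0]])

```text
time: 12.7
ee_pos: [0.4808, 0.1264, 0.0503]
eef_rot: [0.737, 0.675, -0.0, 0.0]
ft_force: [-0.9, 0.7, -0.1]
width: 0.0863
grip_force: 0.0
```

```bash
python3 - <<'E'
from h import *
st();plan([(.4808,.1253,.2,-.087),(.5445,-.2525,.17,.106)])
E
```

```text
t 12.7 p [0.4808 0.1264 0.0503] yang -0.0879 tilt [-0.0001  0.    ] w 0.08634948650469977 g 0.0 F [-0.8765  0.6844 -0.1079] q [ 0.3087  0.3183 -0.7364  1.9482  0.2578  0.9697 -0.6381]
-> 0.4808 0.1253 0.2 -0.087
   [-0.004, 0.0, -0.499, 0.0, 0.0, -0.001]
-> 0.5445 -0.2525 0.17 0.106
   [-0.412, 0.107, 0.033, -0.0, -0.0, -0.082]
   [-0.418, 0.08, 0.033, -0.0, -0.0, -0.082]
   [-0.422, 0.053, 0.033, -0.0, -0.0, -0.082]
```

Request:
drive_tool(increments=[[-0.004,0,-0.08,0,0,0],[-0.004,0,-0.19,0,0,0],[-0.004,0,-0.3,0,0,0],[-0.004,0,-0.41,0,0,0],[-0.004,0,-0.499,0,0,0]])

```text
time: 13.12
ee_pos: [0.4809, 0.1256, 0.2025]
eef_rot: [0.737, 0.676, 0.001, 0.0]
ft_force: [0.8, 0.8, 0.1]
width: 0.0872
grip_force: 0.0
```

Request:
drive_tool(increments=[[-0.06,0.016,0,0,0,-0.012],[-0.14,0.036,0,0,0,-0.028],[-0.23,0.06,0,0,0,-0.046],[-0.32,0.083,0.01,0,0,-0.064],[-0.412,0.107,0.02,0,0,-0.082]])

```text
time: 13.53
ee_pos: [0.5019, -0.0018, 0.1942]
eef_rot: [0.715, 0.699, 0.0, 0.0]
ft_force: [0.4, 0.4, -0.6]
width: 0.0867
grip_force: 0.0
```

Request:
drive_tool(increments=[[-0.084,0.016,0.007,0,0,-0.016],[-0.168,0.032,0.014,0,0,-0.033],[-0.252,0.048,0.02,0,0,-0.049],[-0.335,0.064,0.03,0,0,-0.066],[-0.418,0.08,0.035,0,0,-0.082]])

```text
time: 13.95
ee_pos: [0.5228, -0.1279, 0.1832]
eef_rot: [0.692, 0.722, -0.0, -0.0]
ft_force: [0.6, 0.5, -0.0]
width: 0.0872
grip_force: 0.0
```

Request:
drive_tool(increments=[[-0.1,0.013,0.01,0,0,-0.02],[-0.2,0.025,0.02,0,0,-0.04],[-0.3,0.038,0.03,0,0,-0.06],[-0.38,0.048,0.04,0,0,-0.075],[-0.422,0.053,0.045,0,0,-0.082]])

```text
time: 14.37
ee_pos: [0.5433, -0.2561, 0.1692]
eef_rot: [0.67, 0.742, -0.001, -0.0]
ft_force: [-0.4, 0.1, 0.0]
width: 0.0869
grip_force: 0.0
```

Request:
drive_tool(increments=[[0,0,0,0,0,0],[0,0,0,0,0,0],[0,0,0,0,0,0],[0,0,0,0,0,0],[0,0,0,0,0,0]])

```text
time: 14.78
ee_pos: [0.5442, -0.251, 0.1705]
eef_rot: [0.668, 0.744, 0.0, 0.0]
ft_force: [-1.1, 1.1, 0.2]
width: 0.0869
grip_force: 0.0
```

```bash
python3 - <<'E'
from h import *
st();plan([(.5445,-.2525,.035,.106)]);cv2.imwrite("pics/t2.png",camera("top")[200:320,160:500].repeat(2,0).repeat(2,1))
E
```

```text
t 14.7833 p [ 0.5442 -0.251   0.1705] yang 0.1072 tilt [-0.0002  0.0005] w 0.08686740546907866 g 0.0 F [-1.1483  1.0513  0.2373] q [ 0.7713  0.3551 -0.5162  1.58    0.1816  1.254   0.3324]
-> 0.5445 -0.2525 0.035 0.106
   [-0.005, 0.0, 0.452, 0.001, 0.0, 0.001]
```

View pics/t2.png

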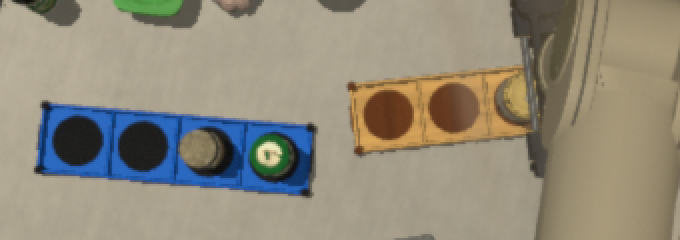

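Dark stands upright in the second place, at crop pixel (204,148). Next is the gold tin.

Request:
drive_tool(increments=[[-0.004,0,0.08,0,0,0],[-0.004,0,0.18,0,0,0],[-0.004,0,0.29,0,0,0],[-0.004,0,0.39,0,0,0],[-0.004,0,0.45,0,0,0]])

```text
time: 15.25
ee_pos: [0.5426, -0.2527, 0.032]
eef_rot: [0.669, 0.744, -0.0, -0.001]
ft_force: [-1.4, -1.2, 0.3]
width: 0.0866
grip_force: 0.0
```

Request:
drive_tool(increments=[[0,0,0,0,0,0],[0,0,0,0,0,0],[0,0,0,0,0,0],[0,0,0,0,0,0],[0,0,0,0,0,0]], claw=1, force=20)

```text
time: 15.67
ee_pos: [0.5451, -0.2541, 0.0368]
eef_rot: [0.669, 0.743, 0.0, 0.001]
ft_force: [-0.2, -0.1, -0.0]
width: 0.0618
grip_force: 0.0
```

Request:
drive_tool(increments=[[0,0,0,0,0,0],[0,0,0,0,0,0],[0,0,0,0,0,0],[0,0,0,0,0,0],[0,0,0,0,0,0]])

```text
time: 16.08
ee_pos: [0.5448, -0.254, 0.0364]
eef_rot: [0.669, 0.743, 0.0, 0.001]
ft_force: [-0.6, 0.7, 6.6]
width: 0.0567
grip_force: 20.0
```

```bash
python3 - <<'E'
from h import *
st();plan([(.5445,-.252,.19,.106),(.4875,.2052,.19,-.087)],smax=.17)
E
```

```text
t 16.0833 p [ 0.5448 -0.254   0.0364] yang 0.1052 tilt [-0.0012  0.0015] w 0.056681257039826176 g 20.000551531556994 F [-0.598   0.7249  6.6313] q [ 0.7446  0.4947 -0.4818  1.6989  0.2633  1.0108  0.2767]
-> 0.5445 -0.252 0.19 0.106
   [0.006, 0.001, -0.512, 0.002, 0.002, -0.001]
-> 0.4875 0.2052 0.19 -0.087
   [0.512, -0.009, -0.0, 0.0, 0.0, 0.082]
   [0.51, -0.042, -0.0, 0.0, 0.0, 0.082]
   [0.506, -0.075, -0.0, 0.0, 0.0, 0.082]
```

Request:
drive_tool(increments=[[0,0,-0.07,0,0,0],[0,0,-0.18,0,0,0],[0,0,-0.3,0,0,0],[0,0,-0.42,0,0,0],[0.006,0,-0.51,0,0,0]], force=30)

```text
time: 16.5
ee_pos: [0.5442, -0.2522, 0.1913]
eef_rot: [0.669, 0.743, 0.0, 0.001]
ft_force: [0.3, -0.1, -0.9]
width: 0.057
grip_force: 30.0
```

Request:
drive_tool(increments=[[0.07,-0.001,0,0,0,0.011],[0.17,-0.003,0,0,0,0.027],[0.28,-0.005,0,0,0,0.045],[0.4,-0.007,0,0,0,0.064],[0.512,-0.009,0,0,0,0.082]])

```text
time: 16.92
ee_pos: [0.5243, -0.0977, 0.1881]
eef_rot: [0.693, 0.721, -0.0, 0.0]
ft_force: [1.2, 0.9, -1.7]
width: 0.0569
grip_force: 30.0
```

Request:
drive_tool(increments=[[0.102,-0.008,0,0,0,0.016],[0.204,-0.017,0,0,0,0.033],[0.306,-0.025,0,0,0,0.049],[0.408,-0.034,0,0,0,0.066],[0.51,-0.042,0,0,0,0.082]])

```text
time: 17.33
ee_pos: [0.5055, 0.0543, 0.1882]
eef_rot: [0.716, 0.699, -0.0, 0.0]
ft_force: [1.3, 0.4, -2.2]
width: 0.0569
grip_force: 30.0
```

Request:
drive_tool(increments=[[0.12,-0.018,0,0,0,0.02],[0.24,-0.036,0,0,0,0.04],[0.35,-0.052,0,0,0,0.057],[0.45,-0.067,0,0,0,0.073],[0.506,-0.075,0,0,0,0.082]])

```text
time: 17.75
ee_pos: [0.4858, 0.2092, 0.1884]
eef_rot: [0.736, 0.677, 0.0, -0.0]
ft_force: [-0.5, -0.2, -2.6]
width: 0.057
grip_force: 30.0
```

Request:
drive_tool(increments=[[0,0,0,0,0,0],[0,0,0,0,0,0],[0,0,0,0,0,0],[0,0,0,0,0,0],[0,0,0,0,0,0]])

```text
time: 18.17
ee_pos: [0.4876, 0.204, 0.188]
eef_rot: [0.738, 0.675, -0.0, 0.0]
ft_force: [-0.7, -0.4, -1.9]
width: 0.0568
grip_force: 30.0
```

```bash
python3 - <<'E'
from h import *
st();plan([(.4875,.2052,.0385,-.087)])
E
```

```text
t 18.1667 p [0.4876 0.204  0.188 ] yang -0.0898 tilt [-0.0006  0.0001] w 0.0568217492508436 g 29.99911938328296 F [-0.7079 -0.4452 -1.8773] q [ 0.232   0.2295 -0.806   1.7288  0.174   1.2571 -0.7046]
-> 0.4875 0.2052 0.0385 -0.087
   [0.004, -0.001, 0.498, 0.0, 0.001, -0.004]
```

Request:
drive_tool(increments=[[0.002,0,0.09,0,0,0],[0.002,0,0.2,0,0,0],[0.002,0,0.31,0,0,0],[0.002,0,0.4,0,0,0],[0.002,0,0.45,0,0,0]])

```text
time: 18.58
ee_pos: [0.486, 0.204, 0.0499]
eef_rot: [0.738, 0.675, -0.002, -0.001]
ft_force: [-0.7, -1.2, -1.9]
width: 0.057
grip_force: 30.0
```

Request:
drive_tool(increments=[[0,0,0.01,0,0,0],[0,0,0.025,0,0,0],[0,0,0.037,0,0,0],[0,0,0.045,0,0,0],[0,0,0.047,0,0,0]])

```text
time: 19.0
ee_pos: [0.4879, 0.2059, 0.0395]
eef_rot: [0.738, 0.675, 0.001, 0.0]
ft_force: [0.3, 0.5, -2.7]
width: 0.0563
grip_force: 30.0
```

Request:
drive_tool(increments=[[0,0,0,0,0,0],[0,0,0,0,0,0],[0,0,0,0,0,0],[0,0,0,0,0,0],[0,0,0,0,0,0]], claw=0)

```text
time: 19.42
ee_pos: [0.4875, 0.2059, 0.0392]
eef_rot: [0.737, 0.675, 0.0, 0.0]
ft_force: [-0.2, 0.5, -0.1]
width: 0.0819
grip_force: 0.0
```

Request:
drive_tool(increments=[[0,0,0,0,0,0],[0,0,0,0,0,0],[0,0,0,0,0,0],[0,0,0,0,0,0],[0,0,0,0,0,0]])

```text
time: 19.83
ee_pos: [0.4873, 0.2058, 0.0389]
eef_rot: [0.737, 0.675, -0.0, 0.0]
ft_force: [-0.8, 0.5, 0.1]
width: 0.0867
grip_force: 0.0
```

```bash
python3 - <<'E'
from h import *
st();plan([(.4875,.2052,.19,-.087),(.5505,-.3285,.17,.106)])
E
```

```text
t 19.8333 p [0.4873 0.2058 0.0389] yang -0.0879 tilt [-0.0001  0.0001] w 0.08666807762740854 g 0.0 F [-0.7594  0.4504  0.1203] q [ 0.1543  0.4118 -0.747   1.8757  0.3332  0.9821 -0.8271]
-> 0.4875 0.2052 0.19 -0.087
   [-0.002, 0.001, -0.504, 0.0, 0.0, -0.001]
-> 0.5505 -0.3285 0.17 0.106
   [-0.585, 0.121, 0.022, -0.0, -0.0, -0.082]
   [-0.591, 0.083, 0.022, -0.0, -0.0, -0.082]
   [-0.595, 0.045, 0.022, -0.0, -0.0, -0.082]
```

Request:
drive_tool(increments=[[0,0,-0.08,0,0,0],[0,0,-0.19,0,0,0],[0,0,-0.3,0,0,0],[0,0,-0.41,0,0,0],[-0.002,0,-0.504,0,0,0]])

```text
time: 20.25
ee_pos: [0.4872, 0.2056, 0.1924]
eef_rot: [0.737, 0.676, 0.001, 0.0]
ft_force: [1.2, 0.6, -0.1]
width: 0.0869
grip_force: 0.0
```

Request:
drive_tool(increments=[[-0.09,0.019,0,0,0,-0.012],[-0.21,0.043,0,0,0,-0.03],[-0.335,0.069,0,0,0,-0.047],[-0.46,0.095,0,0,0,-0.065],[-0.585,0.121,0,0,0,-0.082]])

```text
time: 20.67
ee_pos: [0.5079, 0.0254, 0.1904]
eef_rot: [0.715, 0.699, 0.0, 0.0]
ft_force: [0.8, -0.4, -0.3]
width: 0.0869
grip_force: 0.0
```

Request:
drive_tool(increments=[[-0.118,0.017,0.004,0,0,-0.016],[-0.236,0.033,0.008,0,0,-0.033],[-0.354,0.05,0.012,0,0,-0.049],[-0.472,0.066,0.016,0,0,-0.066],[-0.591,0.083,0.02,0,0,-0.082]])

```text
time: 21.08
ee_pos: [0.5286, -0.1523, 0.1842]
eef_rot: [0.692, 0.722, -0.0, 0.0]
ft_force: [0.7, 0.4, -0.2]
width: 0.087
grip_force: 0.0
```

Request:
drive_tool(increments=[[-0.13,0.01,0.01,0,0,-0.018],[-0.26,0.02,0.02,0,0,-0.036],[-0.39,0.03,0.03,0,0,-0.054],[-0.51,0.039,0.04,0,0,-0.07],[-0.595,0.045,0.046,0,0,-0.082]])

```text
time: 21.5
ee_pos: [0.5486, -0.3325, 0.1695]
eef_rot: [0.67, 0.743, -0.001, -0.0]
ft_force: [-0.3, 0.6, -0.5]
width: 0.0868
grip_force: 0.0
```

Request:
drive_tool(increments=[[0,0,0,0,0,0],[0,0,0,0,0,0],[0,0,0,0,0,0],[0,0,0,0,0,0],[0,0,0,0,0,0]])

```text
time: 21.92
ee_pos: [0.55, -0.327, 0.1708]
eef_rot: [0.668, 0.744, 0.0, 0.0]
ft_force: [0.3, 1.3, 0.3]
width: 0.0872
grip_force: 0.0
```

```bash
python3 - <<'E'
from h import *
st();plan([(.5505,-.3285,.042,.106)]);cv2.imwrite("pics/t3.png",camera("top")[200:320,160:500].repeat(2,0).repeat(2,1))
E
```

```text
t 21.9167 p [ 0.55   -0.327   0.1708] yang 0.1072 tilt [-0.0001  0.0005] w 0.08716101999886229 g 0.0 F [0.3041 1.3343 0.2997] q [ 0.829   0.4387 -0.4853  1.4667  0.2077  1.2869  0.432 ]
-> 0.5505 -0.3285 0.042 0.106
   [-0.005, 0.001, 0.429, 0.001, 0.0, 0.002]
```

View pics/t3.png

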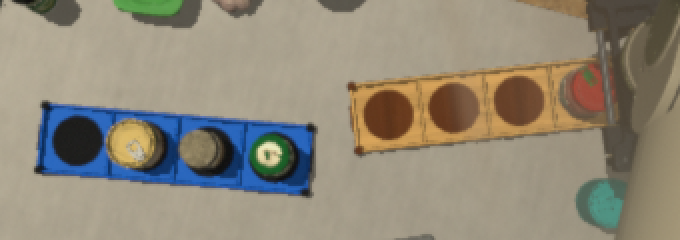

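Three are in place, with gold at crop pixel (136,145). The last one is red.

Request:
drive_tool(increments=[[-0.004,0,0.08,0,0,0],[-0.004,0,0.18,0,0,0],[-0.004,0,0.28,0,0,0],[-0.004,0,0.38,0,0,0],[-0.004,0,0.43,0,0,0]])

```text
time: 22.38
ee_pos: [0.5481, -0.3282, 0.0379]
eef_rot: [0.669, 0.744, -0.0, -0.002]
ft_force: [-1.1, 0.4, 0.0]
width: 0.0872
grip_force: 0.0
```

Request:
drive_tool(increments=[[0,0,0,0,0,0],[0,0,0,0,0,0],[0,0,0,0,0,0],[0,0,0,0,0,0],[0,0,0,0,0,0]], claw=1, force=20)

```text
time: 22.8
ee_pos: [0.5506, -0.33, 0.043]
eef_rot: [0.669, 0.743, 0.0, 0.001]
ft_force: [1.7, -0.0, 0.1]
width: 0.0615
grip_force: 1.8
```

Request:
drive_tool(increments=[[0,0,0,0,0,0],[0,0,0,0,0,0],[0,0,0,0,0,0],[0,0,0,0,0,0],[0,0,0,0,0,0]])

```text
time: 23.22
ee_pos: [0.5506, -0.33, 0.043]
eef_rot: [0.669, 0.743, 0.0, 0.001]
ft_force: [-0.6, 0.0, 7.7]
width: 0.0597
grip_force: 20.0
```

```bash
python3 - <<'E'
from h import *
st();plan([(.5505,-.328,.2,.106),(.4948,.2848,.2,-.087)],smax=.16)
E
```

```text
t 23.2167 p [ 0.5506 -0.33    0.043 ] yang 0.1052 tilt [-0.0016  0.0021] w 0.059743121464042606 g 20.000806214735327 F [-0.5782  0.0028  7.7214] q [ 0.8123  0.5601 -0.4556  1.5808  0.2714  1.0614  0.3897]
-> 0.5505 -0.328 0.2 0.106
   [0.006, 0.001, -0.523, 0.003, 0.002, -0.001]
-> 0.4948 0.2848 0.2 -0.087
   [0.513, 0.008, 0.0, -0.0, -0.0, 0.061]
   [0.512, -0.017, 0.0, -0.0, -0.0, 0.061]
   [0.511, -0.042, 0.0, -0.0, -0.0, 0.061]
   [0.508, -0.066, 0.0, -0.0, -0.0, 0.061]
```

Request:
drive_tool(increments=[[0,0,-0.07,0,0,0],[0,0,-0.18,0,0,0],[0,0,-0.3,0,0,0],[0,0,-0.43,0,0,0],[0.006,0,-0.523,0,0,0]], force=30)

```text
time: 23.63
ee_pos: [0.5496, -0.3282, 0.2016]
eef_rot: [0.669, 0.743, 0.0, 0.001]
ft_force: [0.6, -0.3, -2.7]
width: 0.0599
grip_force: 30.0
```

Request:
drive_tool(increments=[[0.07,0.001,0,0,0,0.008],[0.17,0.003,0,0,0,0.02],[0.28,0.004,0,0,0,0.033],[0.4,0.006,0,0,0,0.047],[0.513,0.008,0,0,0,0.061]])

```text
time: 24.05
ee_pos: [0.5348, -0.1727, 0.198]
eef_rot: [0.687, 0.727, -0.0, -0.0]
ft_force: [1.0, 0.3, -3.9]
width: 0.0599
grip_force: 30.0
```

Request:
drive_tool(increments=[[0.102,-0.003,0,0,0,0.012],[0.204,-0.007,0,0,0,0.024],[0.307,-0.01,0,0,0,0.036],[0.41,-0.014,0,0,0,0.049],[0.512,-0.017,0,0,0,0.061]])

```text
time: 24.47
ee_pos: [0.5209, -0.0201, 0.1981]
eef_rot: [0.704, 0.71, -0.0, 0.0]
ft_force: [0.5, 0.2, -4.1]
width: 0.06
grip_force: 30.0
```

Request:
drive_tool(increments=[[0.102,-0.008,0,0,0,0.012],[0.204,-0.017,0,0,0,0.024],[0.307,-0.025,0,0,0,0.036],[0.41,-0.034,0,0,0,0.049],[0.511,-0.042,0,0,0,0.061]])

```text
time: 24.88
ee_pos: [0.5069, 0.133, 0.1982]
eef_rot: [0.721, 0.693, -0.0, 0.0]
ft_force: [0.5, 0.0, -3.9]
width: 0.0599
grip_force: 30.0
```

Request:
drive_tool(increments=[[0.12,-0.016,0,0,0,0.015],[0.24,-0.031,0,0,0,0.03],[0.35,-0.045,0,0,0,0.042],[0.45,-0.058,0,0,0,0.054],[0.508,-0.066,0,0,0,0.061]])

```text
time: 25.3
ee_pos: [0.492, 0.2885, 0.1982]
eef_rot: [0.736, 0.677, 0.0, -0.001]
ft_force: [-0.5, -0.0, -5.3]
width: 0.0599
grip_force: 30.0
```

Request:
drive_tool(increments=[[0,0,0,0,0,0],[0,0,0,0,0,0],[0,0,0,0,0,0],[0,0,0,0,0,0],[0,0,0,0,0,0]])

```text
time: 25.72
ee_pos: [0.4943, 0.2834, 0.1982]
eef_rot: [0.738, 0.675, -0.0, 0.0]
ft_force: [0.2, 0.1, -3.5]
width: 0.0602
grip_force: 30.0
```

```bash
python3 - <<'E'
from h import *
st();plan([(.4948,.2848,.045,-.087)])
E
```

```text
t 25.7167 p [0.4943 0.2834 0.1982] yang -0.0883 tilt [-0.0008  0.0003] w 0.06018852326667595 g 29.998239125122836 F [ 0.2182  0.0862 -3.5269] q [ 0.0777  0.3311 -0.8235  1.6109  0.2502  1.3095 -0.8722]
-> 0.4948 0.2848 0.045 -0.087
   [0.005, 0.001, 0.511, 0.0, 0.001, -0.002]
```

Request:
drive_tool(increments=[[0.003,0.001,0.09,0,0,0],[0.003,0.001,0.2,0,0,0],[0.003,0.001,0.31,0,0,0],[0.003,0.001,0.41,0,0,0],[0.003,0.001,0.46,0,0,0]])

```text
time: 26.13
ee_pos: [0.493, 0.2833, 0.0566]
eef_rot: [0.737, 0.675, -0.002, -0.0]
ft_force: [-0.5, -0.4, -4.3]
width: 0.0598
grip_force: 30.0
```

Request:
drive_tool(increments=[[0,0,0.01,0,0,0],[0,0,0.025,0,0,0],[0,0,0.037,0,0,0],[0,0,0.045,0,0,0],[0,0,0.05,0,0,0]])

```text
time: 26.55
ee_pos: [0.4948, 0.2858, 0.046]
eef_rot: [0.737, 0.676, 0.001, 0.0]
ft_force: [0.2, -0.2, -4.5]
width: 0.0602
grip_force: 30.0
```

Request:
drive_tool(increments=[[0,0,0,0,0,0],[0,0,0,0,0,0],[0,0,0,0,0,0],[0,0,0,0,0,0],[0,0,0,0,0,0]], claw=0)

```text
time: 26.97
ee_pos: [0.4945, 0.2858, 0.0457]
eef_rot: [0.737, 0.676, 0.0, 0.0]
ft_force: [0.2, -0.0, 1.5]
width: 0.0834
grip_force: 0.0
```

Request:
drive_tool(increments=[[0,0,0,0,0,0],[0,0,0,0,0,0],[0,0,0,0,0,0],[0,0,0,0,0,0],[0,0,0,0,0,0]])

```text
time: 27.38
ee_pos: [0.4942, 0.2856, 0.0452]
eef_rot: [0.737, 0.676, 0.0, 0.0]
ft_force: [0.5, -0.2, -0.2]
width: 0.087
grip_force: 0.0
```

Request:
drive_tool(increments=[[0,0,-0.08,0,0,0],[0,0,-0.19,0,0,0],[0,0,-0.3,0,0,0],[0,0,-0.41,0,0,0],[0,0,-0.5,0,0,0]])

```text
time: 27.8
ee_pos: [0.4942, 0.286, 0.1978]
eef_rot: [0.737, 0.676, 0.001, 0.0]
ft_force: [-0.1, -0.9, -0.9]
width: 0.0868
grip_force: 0.0
```

Request:
drive_tool(increments=[[-0.09,0,0,0,0,0],[-0.2,0,0,0,0,0],[-0.33,0,0,0,0,0],[-0.46,0,0,0,0,0],[-0.6,0,0,0,0,0]])

```text
time: 28.22
ee_pos: [0.4781, 0.1055, 0.1953]
eef_rot: [0.737, 0.676, 0.0, 0.0]
ft_force: [1.6, -0.0, -0.8]
width: 0.0872
grip_force: 0.0
```

Request:
drive_tool(increments=[[-0.12,0,0,0,0,0],[-0.24,0,0,0,0,0],[-0.36,0,0,0,0,0],[-0.48,0,0,0,0,0],[-0.6,0,0,0,0,0]])

```text
time: 28.63
ee_pos: [0.4627, -0.0744, 0.1955]
eef_rot: [0.737, 0.676, 0.0, 0.0]
ft_force: [0.4, -0.6, -0.4]
width: 0.0868
grip_force: 0.0
```

Request:
drive_tool(increments=[[-0.12,0,0,0,0,0],[-0.22,0,0,0,0,0],[-0.27,0,0,0,0,0],[-0.3,0,0,0,0,0],[-0.3,0,0,0,0,0]])

```text
time: 29.05
ee_pos: [0.4551, -0.1639, 0.1951]
eef_rot: [0.738, 0.675, -0.0, -0.0]
ft_force: [-0.2, 1.3, -0.1]
width: 0.0871
grip_force: 0.0
```

```bash
python3 - <<'E'
from h import *
st();a=camera("top")[220:320,160:340].repeat(4,0).repeat(4,1)[:, :640];b=camera("side")[150:340,300:520]
b=cv2.resize(b,None,fx=2.6,fy=2.6)
cv2.imwrite("pics/t4.png",a);cv2.imwrite("pics/s4.png",b)
E
```

```text
t 29.05 p [ 0.4551 -0.1639  0.1951] yang -0.0887 tilt [-0.0002 -0.0002] w 0.08707501820648145 g 0.0 F [-0.237  1.26  -0.084] q [ 0.7465  0.0706 -0.5116  1.8375  0.0367  1.2429  0.1354]
```

View pics/t4.png

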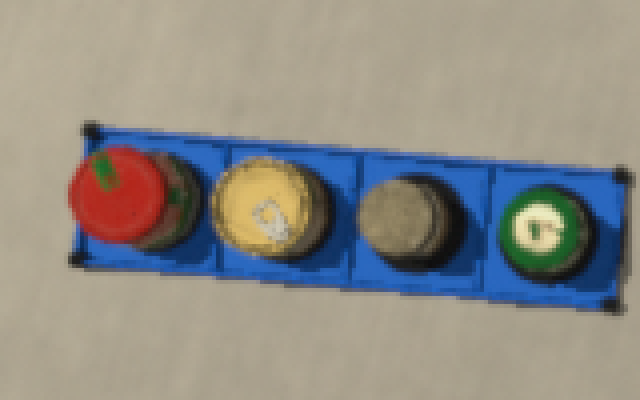

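View pics/s4.png

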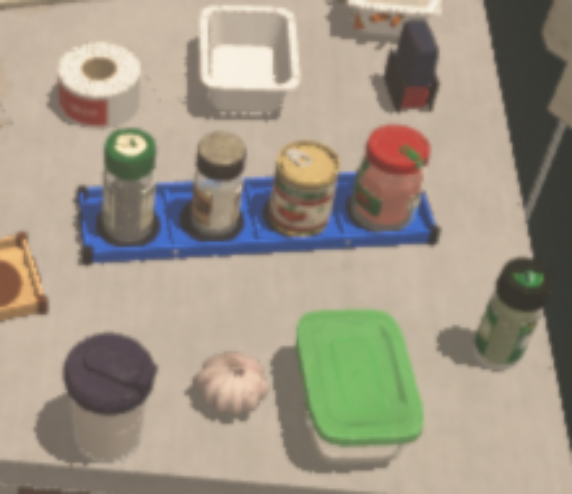

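All four stand upright in their places, with red's cap at full-image pixel (189.5,268.5). I'll check the tops numerically, then hand in.

```bash
python3 - <<'E'
from h import *
c=get_calibration("top");B=np.array([.4842,.1652]);a=-.087
Rb=np.array([[np.cos(a),-np.sin(a)],[np.sin(a),np.cos(a)]]);ok=True
for n,uv,z,y in[("red",(119,195),.092,.12),("gold",(263,206),.078,.04),("dark",(404,217),.102,-.04),("green",(542,228),.112,-.12)]:
    e=Rb.T@(ray(c,(uv[0]/4+159.6,uv[1]/4+219.6),z)[:2]-B)-[0,y];print(n,e);ok&=abs(e).max()<.012
if ok: print(close_job())
E
```

```text
red [0.0006 0.0008]
gold [0.0015 0.0009]
dark [ 0.0016 -0.0037]
green [ 0.0018 -0.0026]
the job is handed in; nothing more can be done
None
```

The job is handed in: all four seasonings stand upright in the blue rack in reverse order (green, dark, gold, red from right to left), each within about 4 mm of the middle of its place, and I saw no sign that the pepper shaker or garlic had moved.

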